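# Rap a wedged tube adapter out of a centrifuge bucket

### The job

The larger centrifuge bucket draining upside down in the steel tray still has its white tube adapter wedged inside: keep the bucket mouth down, rap its rim on the grey rubber mat until the adapter drops, then lift the bucket straight off so that the adapter is left standing on the mat. Put both back in the tray to drain, apart from each other, each standing mouth down as it came. Set them down rather than dropping them, and do not shift or knock over anything else.

Things in the scene. Friction and masses are not known exactly. Their poses are not given: they have to be found in the camera images.
- bucket: Upturned steel centrifuge bucket, four sight windows in its wall. Origin: centre of the mouth (underside), z towards the closed end, which is up. 100 mm tall; body 48 mm outside diameter, rim flange 60 mm diameter and 7 mm high at the mouth. Bore 42 mm, 95 mm deep. About 0.36 kg. Grip the body across its diameter (yaw is free), high enough to keep the gripper's body off the closed end.
- adapter: White acetal tube adapter wedged in the bucket, its mouth 12 mm up inside. Origin: centre of its mouth end (underside), z up to its nose. 82 mm tall: body 39 mm diameter to 76 mm, nose 35 mm diameter above, black O-ring at 56 mm. About 0.11 kg. Held by the bore on its last 4 mm: setting down under 0.05 m/s does next to nothing; a rap arriving at 0.15 m/s or more moves it 1 mm or more; past 4 mm it drops.
- mat: Grey ribbed rubber bench mat fixed on the bench, 170 x 170 x 8 mm, for rapping on. Origin: centre of its underside, so its top is at +8 mm. It may lie left or right of the middle, the tray on the other side.
- tray: Shallow steel draining tray fixed on the bench, 240 mm (its x) by 320 mm (its y) outside, 20 mm high; walls and floor 3 mm, so things stand at +3 mm in it. Origin: centre of its underside. Bystanders stand along its +x side; the -x half, where the bucket starts, is otherwise free.
- bucket_small: Bystander in the tray: a smaller upturned steel bucket, 85 mm tall, 37 mm body, 47 mm flange. Origin: centre of its underside. Leave it where it is.
- adapter_b: Bystander in the tray: another adapter of the same shape (39 mm diameter, 82 mm tall), standing mouth down. Origin: centre of its underside. Leave it.
- adapter_c: Bystander in the tray: a third adapter of the same shape (39 mm diameter, 82 mm tall), standing mouth down. Origin: centre of its underside. Leave it.
- dropper_a: Bystander: amber dropper bottle, 33 mm diameter, 100 mm tall, on the bench on the robot's side of the mat. Origin: centre of its underside.
- dropper_b: Bystander: amber dropper bottle, 33 mm diameter, 100 mm tall, on the bench on the far side of the mat. Origin: centre of its underside.
- flask: Bystander: conical glass flask, 80 mm diameter, 132 mm tall, to the right. Origin: centre of its underside.
- beaker: Bystander: glass beaker, 68 mm diameter, 90 mm tall, far right. Origin: centre of its underside.
- jar: Bystander: herb jar with a glass ball on its lid, 76 mm diameter, 119 mm tall, to the left. Origin: centre of its underside.
There are look-alikes about, which are no part of the job. Several things have the shape of the mat; the one meant has the colours described above.

How it is judged:
By the outcome, as a careful person would: the job done as asked, in the order asked, and still so for the second after the job is handed in, with the robot touching nothing.
It also fails if it takes over 64 s, if anything falls off the work surface, if the arm or the gripper's body presses on something with over 40 N, if the wrist force passes 120 N, or if a joint passes its speed limit or range.

### The arm

A 7-joint arm with a two-finger parallel gripper is mounted at the origin on the work surface. World frame = base frame: x ahead of the robot, y to its left, z up, the work surface at z = 0. Lengths are in m, angles in rad, forces in N, time in s.
With the tool pointing down it reaches from about 0.425 to 0.925 m from the base axis. Payload 6.8 kg.
Tool frame: the origin (TCP) lies at the very end of the fingers, on their centre line; the grasp point (between the pads) lies 19 mm behind it; z points along the fingers, y is the direction in which the jaws open and shut (so a half turn about z gives the same grasp; the last joint's range is limited). The gripper opens to 85 mm and grips with 20 to 120 N. Pads are 22 mm wide; open, the fingers measure 114 mm over their backs; the gripper's body (76 mm by 85 mm) begins 54 mm behind the grasp point. The pads swing forward as they close: fully open they stand 13 mm farther back than shut.
Start: joints at [1.134, 0.477, 0.022, 1.555, -0.011, 1.109, -0.083], TCP at [0.218, -0.639, 0.231] pointing down, gripper open.
Joint ranges: [-2.96, 2.96], [-0.34, 2.1], [-1.41, 1.46], [0.24, 2.44], [-1.37, 4.51], [0.17, 1.92], [-2.96, 2.96]. Speed limits (rad/s): [2.39, 2.39, 3.14, 3.14, 3.14, 3.14, 3.14].

### API

Orientations are given as a unit quaternion [w, x, y, z].
In Python, from station import bot gives the robot as it stands.
- The arm moves only by the tool move_arm, never from a script. Its argument "commands" is text: rows parted by semicolons, each of 7 numbers parted by spaces: the opening, from 0 (shut) to 1 (fully open), then the shift along the tool's x, y, z in cm, then the turn, a rotation vector about the tool's x, y, z in degrees. In form: gripper tx ty tz rx ry rz; .... A call has 1 to 12 rows; each row shifts and turns the commanded pose from where the row before left it, along the tool's axes as they then stand; what a row does not reach is not made up. A row lasts 1/12 s, in which the tool goes at most 41.7 mm and 7.16 degrees, less where a joint would pass 70% of its speed; a pose out of reach is approached as far as the arm can. A call with a gripper value outside its range is refused whole. The fingers move at their own pace and stop on an object; "force" is the grip in N (left out, the last holds). Time passes only in rows, so rows that do not move let the fingers close. It gives the time, the measured TCP pose, the force and the opening at its end, in the units of the state.
- bot.get_obs(): the state, without advancing time (a new reading comes with each control period).
- bot.read_camera(name): name is "scene" or "top" or "wrist"; returns a dict with "img" (400x640x3 uint8, red, green, blue), "K" (3x3 intrinsics, pixels), "rvec" (rotation vector, rad) and "tvec" (3), from world to camera coordinates, as OpenCV has them; the wrist camera has in their place "hand_eye" (4x4, takes a point from camera to tool coordinates, whose origin is the TCP and whose axes are the flange's). Camera axes: x right, y down, z forward; pixel columns grow to the right and rows downward; lengths in m; the calibration is good to about 2 mm. The wrist camera is an equidistant fisheye: a pixel r from the principal point sees the ray r / f radians off the axis. A picture is of the moment at which its call begins: read the wrist's pose just before it. There is no depth.
- bot.hand_in(): hands the job in, once; it reports no verdict.
The state is a dict: "t": time; "q": joint angles; "joint_vel": joint speeds; "joint_torque": joint torques, N m; "eef_pos": TCP position; "tool_rot": TCP orientation; "contact_force": force on the tool from outside, world axes, zero at the start; "torque": the same for the moment, N m; "gripper_width": opening from 0.0 (shut) to 1.0 (fully open).
Only numpy, scipy, OpenCV 4.12 (cv2) and the standard library are available. Lean on these libraries where they do the work, as an engineer would, in place of code of your own. Each camera call takes 0.05 s, during which the arm holds its last target. There are 200 camera calls.

## Working session

There is one attempt and no reset: what is moved stays moved. The work goes in short steps, Python scripts to look and compute and a tool call to move; the robot and the scene stay as the last step left them, time stands still between calls to the robot, and variables do not carry over. Pictures are saved under pics/ and viewed, about 8 in all and at most 12, crops included, and the job is handed in when it is done.

Besides the shell and the picture viewer there is one more tool, called after ">>>" as name(argument=value, ...) on one line, values as JSON. move_arm: Moves the arm, as the interface text tells. Its arguments: {"type":"object","properties":{"commands":{"type":"string"},"force":{"type":"number"}},"required":["commands"]}

```bash
ls; mkdir -p pics
cat > h.py <<'E'
import numpy as np, cv2
from station import bot
def save(n,c=None):
    r=bot.read_camera(n); return r
def ray(r,u,v):
    R=cv2.Rodrigues(np.array(r["rvec"],float))[0]; t=np.array(r["tvec"],float).ravel()
    d=R.T@np.linalg.inv(np.array(r["K"]))@np.array([u,v,1.]); return -R.T@t,d
def onz(r,u,v,z):
    c,d=ray(r,u,v); return c+d*(z-c[2])/d[2]
def proj(r,p):
    return cv2.projectPoints(np.array(p,float).reshape(-1,3),np.array(r["rvec"],float),np.array(r["tvec"],float),np.array(r["K"],float),None)[0].reshape(-1,2)
E
python3 - <<'E'
from h import *
import pickle
o=bot.get_obs(); print(o)
for n in("top","scene"):
    r=bot.read_camera(n); pickle.dump(r,open(n+".pkl","wb"))
    cv2.imwrite(f"pics/{n}0.png",r["img"][:,:,::-1]); print(n,r["K"],ray(r,320,200))
E
```

```text
pics
{'t': 0.0, 'q': array([ 1.13391671,  0.47780073,  0.02233364,  1.55645847, -0.01151153,
        1.10929929, -0.08312307]), 'joint_vel': array([-0.0005127 ,  0.00160224, -0.00104655,  0.00064209, -0.0004001 ,
       -0.00103905,  0.00019461]), 'joint_torque': array([-4.57132901e-04, -5.96451974e+01,  1.60766412e+00, -2.81197840e+01,
        1.24962896e-02,  9.34459706e-03, -4.86027986e-06]), 'eef_pos': array([ 0.21774905, -0.63828269,  0.23032221]), 'tool_rot': array([-8.94362025e-04,  9.86518084e-01,  1.63649701e-01, -2.11122804e-04]), 'contact_force': array([-0.54226502, -0.22021045, -0.44544007]), 'torque': array([-0.01574742,  0.00671505,  0.01264504]), 'gripper_width': 1.0032616748499144}
top [[446.62989511   0.         315.3814875 ]
 [  0.         446.62989511 191.27957171]
 [  0.           0.           1.        ]] (array([0.20364519, 0.00820189, 1.67433772]), array([ 0.12641539, -0.01696972, -0.99207829]))
scene [[372.1035124    0.         317.54928053]
 [  0.         372.1035124  196.30029574]
 [  0.           0.           1.        ]] (array([ 1.35554355, -0.2789018 ,  0.93593384]), array([-0.69001244,  0.23451799, -0.68485501]))
```

View pics/top0.png

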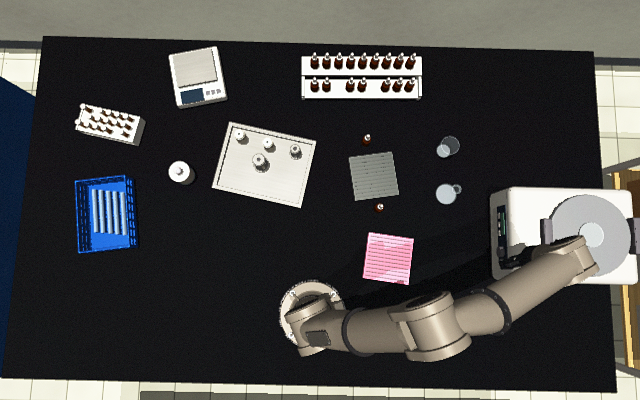

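View pics/scene0.png

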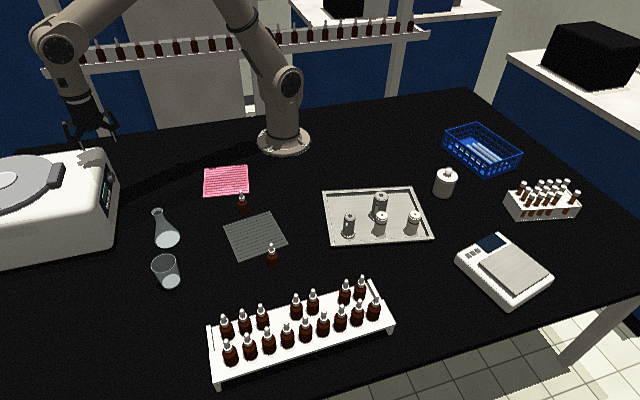

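The grey mat is at top (374,176); the pink one at (389,258) is a look-alike. There are four upright things in the tray, at top (260,161), (267,144), (241,135) and (295,150). The one at (260,161) is alone in the robot-side half, so it fits the bucket. I'll confirm it in a crop.

Run:
```python
from h import *
import pickle
t=pickle.load(open("top.pkl","rb"));s=pickle.load(open("scene.pkl","rb"))
a=cv2.resize(t["img"][110:215,205:405],(800,420),interpolation=cv2.INTER_CUBIC)
cv2.imwrite("pics/cropt.png",a[:,:,::-1])
b=cv2.resize(s["img"][175:255,315:440],(750,480),interpolation=cv2.INTER_CUBIC)
cv2.imwrite("pics/crops.png",b[:,:,::-1])
```

```text
(no output)
```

View pics/cropt.png

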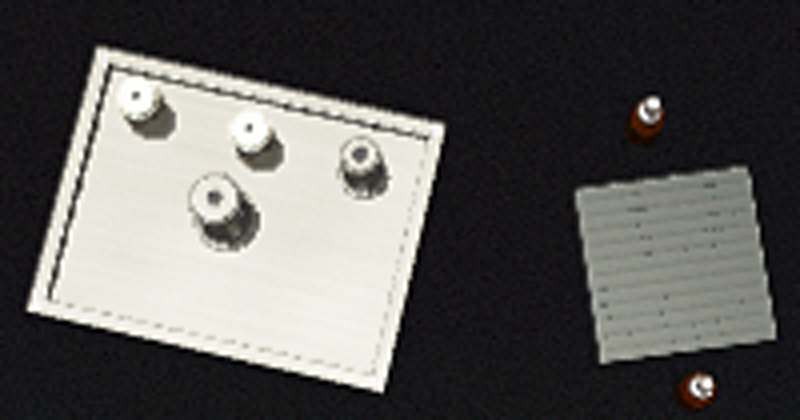

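View pics/crops.png

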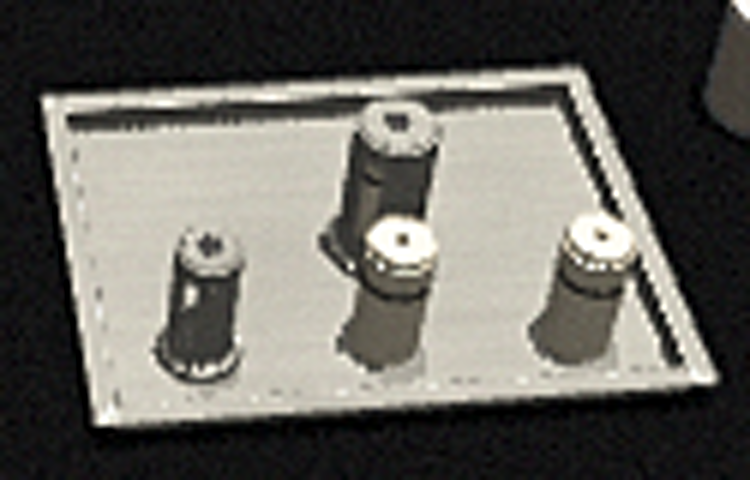

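The bucket is confirmed: it is the tallest steel body with a flange, at top (258.5,159.5) and scene (381,195). The small bucket is at top (295,149.5), and the adapters are at (240,134.5) and (268,143).

Run:
```python
from h import *
import pickle
np.set_printoptions(precision=4,suppress=True)
t=pickle.load(open("top.pkl","rb"));s=pickle.load(open("scene.pkl","rb"))
f=lambda x,y:(205+(x+.5)/4-.5,110+(y+.5)/4-.5)
def P(n,x,y,z): p=onz(t,*f(x,y),z); print(n,p[:2]); return p
P("bucket",214,198,.103);print("scene",onz(s,315+397/6-.4,175+122/6-.4,.103))
P("small",360,158,.088);P("b",141,97,.085);P("c",251,131,.085)
P("dropfar",649,106,.1);P("dropnear",702,387,.1)
m=[P("mat",*c,.008) for c in[(577,188),(748,168),(776,340),(600,362)]];print(np.mean(m,0))
m=[P("tray",*c,.02) for c in[(97,46),(445,122),(382,392),(28,310)]];print(np.mean(m,0))
P("jar",(180-205)*4,(170-110)*4,.119)
r=bot.read_camera("wrist"); print(r["K"],r["hand_eye"])
from scipy.spatial.transform import Rotation as R
o=bot.get_obs();q=o["tool_rot"];print(R.from_quat(np.r_[q[1:],q[0]]).as_matrix())
```

```text
bucket [0.5458 0.2069]
scene [0.5493 0.2083 0.103 ]
small [0.5899 0.0778]
b [0.6422 0.28  ]
c [0.6131 0.1782]
dropfar [ 0.6426 -0.1834]
dropnear [ 0.3871 -0.2327]
mat [ 0.5857 -0.1265]
mat [ 0.6098 -0.29  ]
mat [ 0.4443 -0.3165]
mat [ 0.419  -0.1506]
[ 0.5147 -0.2209  0.008 ]
tray [0.7092 0.3356]
tray [0.6438 0.0011]
tray [0.3839 0.0532]
tray [0.4522 0.3863]
[0.5473 0.194  0.02  ]
jar [0.4969 0.4802]
[[309.7069   0.     318.1479]
 [  0.     309.7069 195.4285]
 [  0.       0.       1.    ]] [[-0.0009 -0.9641 -0.2656  0.0682]
 [ 1.     -0.0006 -0.0009  0.0006]
 [ 0.0007 -0.2656  0.9641 -0.1436]
 [ 0.      0.      0.      1.    ]]
[[ 0.9464  0.3229 -0.0006]
 [ 0.3229 -0.9464  0.0013]
 [-0.0001 -0.0014 -1.    ]]
```

Add to h.py:
```python
from scipy.spatial.transform import Rotation as Ro
def to(x,y,z):
    o=bot.get_obs();q=o["tool_rot"];M=Ro.from_quat(np.r_[q[1:],q[0]]).as_matrix()
    d=M.T@(np.array([x,y,z])-o["eef_pos"])
    print("t",round(o["t"],2),"at",o["eef_pos"].round(4),"shift cm",(d*100).round(2),"F",o["contact_force"].round(1),"w",round(o["gripper_width"],3),"yaw y-axis",M[:,1].round(3),"z",M[:,2].round(3))
```

```text
(no output)
```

>>> move_arm(commands="1 3.13 -1.91 0 0 0 0;1 3.13 -1.91 0 0 0 0;1 3.13 -1.91 0 0 0 0;1 3.13 -1.91 0 0 0 0;1 3.13 -1.91 0 0 0 0;1 3.13 -1.91 0 0 0 0;1 3.13 -1.91 0 0 0 0;1 3.13 -1.91 0 0 0 0;1 3.13 -1.91 0 0 0 0;1 3.13 -1.91 0 0 0 0;1 3.13 -1.91 0 0 0 0;1 3.13 -1.91 0 0 0 0", force=60)

```text
t: 1.15
eef_pos: [0.5001, -0.2991, 0.2312]
tool_rot: [-0.0, 0.987, 0.164, -0.0]
contact_force: [0.1, -0.5, -0.3]
gripper_width: 0.996
```

>>> move_arm(commands="1 1.6 -3.56 0 0 0 0;1 1.6 -3.56 0 0 0 0;1 1.6 -3.56 0 0 0 0;1 1.6 -3.56 0 0 0 0;1 1.6 -3.56 0 0 0 0;1 1.6 -3.56 0 0 0 0;1 1.6 -3.56 0 0 0 0;1 1.6 -3.56 0 0 0 0;1 1.6 -3.56 0 0 0 0;1 1.6 -3.56 0 0 0 0;1 0 0 0 0 0 0;1 0 0 0 0 0 0")

```text
t: 2.15
eef_pos: [0.5356, 0.0909, 0.2312]
tool_rot: [-0.0, 0.986, 0.166, -0.0]
contact_force: [-0.4, -1.0, -0.2]
gripper_width: 0.997
```

Run:
```python
from h import *
to(.547,.2075,.17)
r=bot.read_camera("wrist");cv2.imwrite("pics/w1.png",r["img"][:,:,::-1])
```

```text
t 2.15 at [0.5356 0.0909 0.2312] shift cm [  4.91 -10.63   6.13] F [-0.4 -1.  -0.2] w 0.997 yaw y-axis [ 0.328 -0.945 -0.001] z [-0.     0.001 -1.   ]
```

View pics/w1.png

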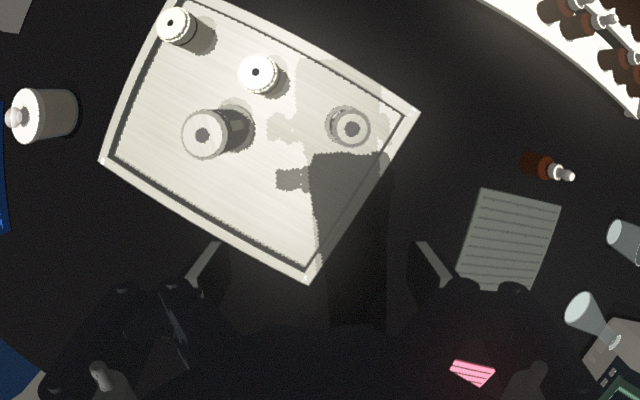

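The wrist view shows the bucket's closed-end hole at (202,135), the small bucket at (351,129), and the adapters at (257,72) and (174,24).

```bash
cat >> h.py <<'E'
def wrist(r,u,v,z,o=None):
    o=o or bot.get_obs();q=o["tool_rot"];M=Ro.from_quat(np.r_[q[1:],q[0]]).as_matrix()
    K=np.array(r["K"]);H=np.array(r["hand_eye"])
    a=np.array([(u-K[0,2])/K[0,0],(v-K[1,2])/K[1,1]]);th=np.hypot(*a)
    d=np.r_[a/th*np.sin(th),np.cos(th)]
    c=o["eef_pos"]+M@H[:3,3];d=M@H[:3,:3]@d
    return c+d*(z-c[2])/d[2]
E
python3 - <<'E'
from h import *
r=bot.read_camera("wrist")
for n,u,v,z in[("bucket",202,135,.103),("small",351,129,.088),("c",257,72,.085),("b",174,24,.085)]: print(n,wrist(r,u,v,z))
for c in [(420,110),(308,284),(99,160)]: print("tray",wrist(r,*c,.02))
E
```

```text
bucket [0.54968155 0.20346983 0.103     ]
small [0.59556709 0.07474552 0.088     ]
c [0.61925625 0.17483662 0.085     ]
b [0.6465794  0.27594352 0.085     ]
tray [ 0.64443234 -0.00260985  0.02      ]
tray [0.38773573 0.05044916 0.02      ]
tray [0.45820148 0.38193608 0.02      ]
```

>>> move_arm(commands="1 1.26 -2.61 1.5 0 0 0;1 1.26 -2.61 1.5 0 0 0;1 1.26 -2.61 1.5 0 0 0;1 1.26 -2.61 1.5 0 0 0;1 0 0 0 0 0 0;1 0 0 0 0 0 0;1 0 0 0 0 0 0")

```text
t: 2.83
eef_pos: [0.5504, 0.2007, 0.1711]
tool_rot: [0.001, 0.987, 0.162, -0.0]
contact_force: [-0.5, 0.1, 0.3]
gripper_width: 0.998
```

Run:
```python
from h import *
to(.549,.206,.054)
r=bot.read_camera("wrist");cv2.imwrite("pics/w2.png",r["img"][:,:,::-1])
```

```text
t 2.83 at [0.5504 0.2007 0.1711] shift cm [ 0.05 -0.56 11.71] F [-0.5  0.1  0.3] w 0.998 yaw y-axis [ 0.321 -0.947  0.001] z [-0.    -0.001 -1.   ]
```

View pics/w2.png

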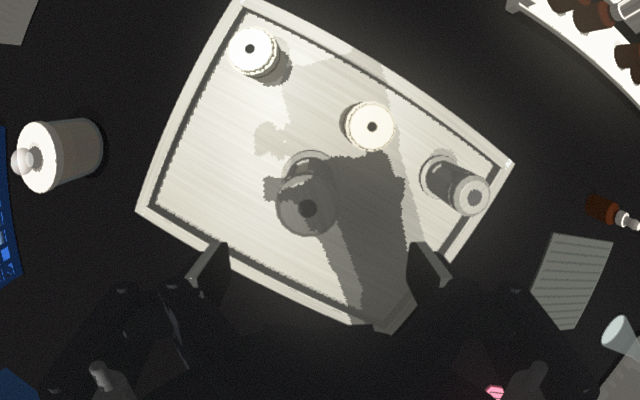

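The bucket's hole is at (307,208) between the fingers, which are centred near x=319. c is at (371,127).

Run:
```python
from h import *
r=bot.read_camera("wrist")
b=wrist(r,307.5,208,.103);print(b,wrist(r,371,127,.085))
to(b[0],b[1],.054)
```

```text
[0.54877081 0.2074757  0.103     ] [0.61815892 0.18112741 0.085     ]
t 2.93 at [0.5507 0.2006 0.1718] shift cm [ 0.03 -0.73 11.78] F [-0.1  0.2  0.6] w 1.002 yaw y-axis [ 0.32  -0.948  0.001] z [ 0.001 -0.001 -1.   ]
```

>>> move_arm(commands="1 0 -0.7 1.5 0 0 0;1 0 0 2 0 0 0;1 0 0 2 0 0 0;1 0 0 2 0 0 0;1 0 0 2 0 0 0;1 0 0 1.5 0 0 0;1 0 0 0.7 0 0 0;1 0 0 0 0 0 0;1 0 0 0 0 0 0")

```text
t: 3.68
eef_pos: [0.5482, 0.2089, 0.055]
tool_rot: [0.0, 0.987, 0.163, 0.0]
contact_force: [-0.0, -0.0, -0.7]
gripper_width: 0.996
```

>>> move_arm(commands="0.7 0 0 0 0 0 0;0.6 0 0 0 0 0 0;0.5 0 0 0 0 0 0;0.4 0 0 0 0 0 0;0.3 0 0 0 0 0 0;0.3 0 0 0 0 0 0;0.3 0 0 0 0 0 0;0.3 0 0 0 0 0 0;0.3 0 0 0 0 0 0;0.3 0 0 0 0 0 0", force=60)

```text
t: 4.52
eef_pos: [0.5485, 0.2096, 0.0555]
tool_rot: [0.0, 0.987, 0.163, 0.001]
contact_force: [0.1, -2.2, 6.3]
gripper_width: 0.554
```

Run:
```python
from h import *
to(.549,.2075,.054)
```

```text
t 4.52 at [0.5485 0.2096 0.0555] shift cm [-0.02  0.21  0.15] F [ 0.1 -2.2  6.3] w 0.554 yaw y-axis [ 0.322 -0.947  0.   ] z [ 0.002  0.    -1.   ]
```

>>> move_arm(commands="0.3 0 0 -0.4 0 0 0;0.3 0 0 -0.8 0 0 0;0.3 0 0 -1.6 0 0 0;0.3 0 0 -2.2 0 0 0;0.3 0 0 -2.2 0 0 0;0.3 0 0 -2.2 0 0 0;0.3 0 0 -2 0 0 0;0.3 0 0 -1 0 0 0;0.3 0 0 -0.6 0 0 0;0.3 0 0 0 0 0 0;0.3 0 0 0 0 0 0", force=80)

```text
t: 5.43
eef_pos: [0.5471, 0.2093, 0.1835]
tool_rot: [0.0, 0.987, 0.164, -0.001]
contact_force: [-0.0, -0.2, -4.9]
gripper_width: 0.549
```

>>> move_arm(commands="0.3 -0.55 1.28 0 0 0 0;0.3 -1.1 2.56 0 0 0 0;0.3 -1.37 3.2 0 0 0 0;0.3 -1.37 3.2 0 0 0 0;0.3 -1.37 3.2 0 0 0 0;0.3 -1.37 3.2 0 0 0 0;0.3 -1.37 3.2 0 0 0 0;0.3 -1.37 3.2 0 0 0 0;0.3 -1.37 3.2 0 0 0 0;0.3 -1.37 3.2 0 0 0 0;0.3 -1.37 3.2 0 0 0 0;0.3 -1.37 3.2 0 0 0 0")

```text
t: 6.43
eef_pos: [0.5162, -0.1814, 0.183]
tool_rot: [-0.0, 0.987, 0.163, -0.001]
contact_force: [1.6, 0.7, -4.2]
gripper_width: 0.546
```

>>> move_arm(commands="0.3 -1.1 2.56 0 0 0 0;0.3 -0.55 1.28 0 0 0 0;0.3 0 0 0 0 0 0;0.3 0 0 0 0 0 0;0.3 0 0 0 0 0 0;0.3 0 0 0 0 0 0")

```text
t: 6.93
eef_pos: [0.5147, -0.2193, 0.1838]
tool_rot: [-0.001, 0.986, 0.165, -0.0]
contact_force: [-0.8, 0.1, -4.0]
gripper_width: 0.551
```

Run:
```python
from h import *
to(.515,-.221,.09)
r=bot.read_camera("scene");i=r["img"]
p=proj(r,[.515,-.221,.05])[0].astype(int);print(p)
a=cv2.resize(i[p[1]-60:p[1]+50,p[0]-75:p[0]+75],(750,550),interpolation=cv2.INTER_CUBIC)
cv2.imwrite("pics/s2.png",a[:,:,::-1])
```

```text
t 6.93 at [ 0.5147 -0.2193  0.1838] shift cm [-0.02  0.18  9.38] F [-0.8  0.1 -4. ] w 0.551 yaw y-axis [ 0.325 -0.946 -0.001] z [-0.001  0.001 -1.   ]
[252 225]
```

View pics/s2.png

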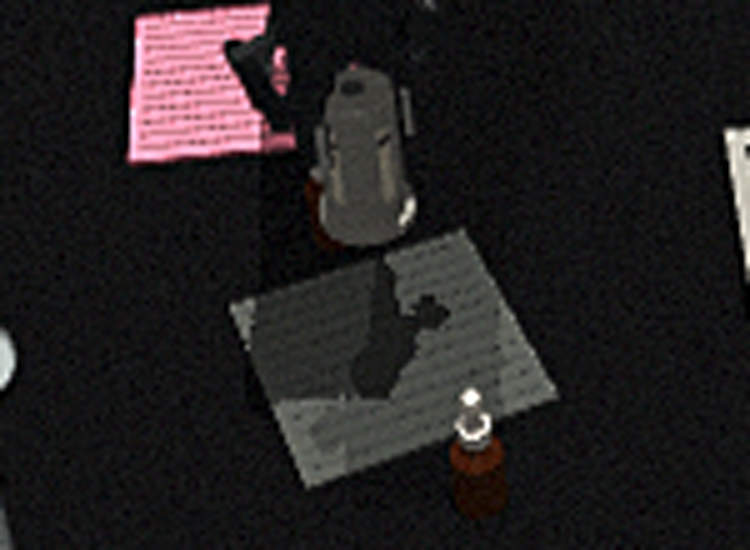

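>>> move_arm(commands="0.3 0 0 0.8 0 0 0;0.3 0 0 1.8 0 0 0;0.3 0 0 2.2 0 0 0;0.3 0 0 2.2 0 0 0;0.3 0 0 1.6 0 0 0;0.3 0 0 0.8 0 0 0;0.3 0 0 0 0 0 0;0.3 0 0 0 0 0 0;0.3 0 0 0 0 0 0", force=100)

```text
t: 7.73
eef_pos: [0.5159, -0.2208, 0.0913]
tool_rot: [0.0, 0.986, 0.164, 0.001]
contact_force: [-0.6, 0.5, -5.3]
gripper_width: 0.546
```

>>> move_arm(commands="0.3 0 0 1.2 0 0 0;0.3 0 0 2.0 0 0 0;0.3 0 0 0 0 0 0")

```text
t: 7.98
eef_pos: [0.5172, -0.222, 0.059]
tool_rot: [0.001, 0.987, 0.163, 0.002]
contact_force: [0.3, -1.2, -3.9]
gripper_width: 0.548
```

>>> move_arm(commands="0.3 0 0 0 0 0 0;0.3 0 0 0 0 0 0")

```text
t: 8.15
eef_pos: [0.5161, -0.2213, 0.0589]
tool_rot: [0.001, 0.987, 0.164, 0.001]
contact_force: [1.8, -0.7, -1.7]
gripper_width: 0.541
```

>>> move_arm(commands="0.3 0 0 -0.8 0 0 0;0.3 0 0 -1.2 0 0 0;0.3 0 0 -0.8 0 0 0;0.3 0 0 0 0 0 0;0.3 0 0 0 0 0 0;0.3 0 0 0 0 0 0;0.3 0 0 0 0 0 0")

```text
t: 8.73
eef_pos: [0.5144, -0.2207, 0.086]
tool_rot: [-0.0, 0.987, 0.164, -0.0]
contact_force: [0.6, 0.1, -5.2]
gripper_width: 0.543
```

```bash
cat > look.py <<'E'
from h import *
import sys
to(.515,-.221,.09)
r=bot.read_camera("scene");i=r["img"]
p=proj(r,[.515,-.221,.05])[0].astype(int)
a=cv2.resize(i[p[1]-40:p[1]+40,p[0]-50:p[0]+50],(750,600),interpolation=cv2.INTER_CUBIC)
cv2.imwrite(sys.argv[1],a[:,:,::-1])
E
python3 look.py pics/s3.png
```

```text
t 8.73 at [ 0.5144 -0.2207  0.086 ] shift cm [ 0.04  0.05 -0.4 ] F [ 0.6  0.1 -5.2] w 0.543 yaw y-axis [ 0.323 -0.946 -0.   ] z [-0.001  0.    -1.   ]
```

>>> move_arm(commands="0.3 0 0 0.6 0 0 0;0.3 0 0 2.4 0 0 0;0.3 0 0 -0.2 0 0 0")

```text
t: 9.03
eef_pos: [0.5158, -0.2212, 0.0569]
tool_rot: [0.0, 0.987, 0.164, 0.001]
contact_force: [-0.4, -0.0, -2.6]
gripper_width: 0.546
```

>>> move_arm(commands="0.3 0 0 -0.4 0 0 0;0.3 0 0 0 0 0 0;0.3 0 0 0 0 0 0;0.3 0 0 0 0 0 0")

```text
t: 9.37
eef_pos: [0.5147, -0.2207, 0.0624]
tool_rot: [-0.0, 0.987, 0.164, -0.0]
contact_force: [-0.9, -0.5, -4.0]
gripper_width: 0.548
```

```bash
cat > wt.py <<'E'
from h import *
f=[]
for k in range(6):
    bot.read_camera("top"); f.append(bot.get_obs()["contact_force"][2])
print(np.mean(f),np.std(f))
E
python3 wt.py; python3 look.py pics/s3.png
```

```text
-3.701762193966248 0.3331922706428573
t 9.67 at [ 0.5148 -0.2207  0.0623] shift cm [ 0.01  0.03 -2.77] F [ 0.3 -0.7 -3.6] w 0.544 yaw y-axis [ 0.323 -0.946 -0.   ] z [-0.  0. -1.]
```

View pics/s3.png

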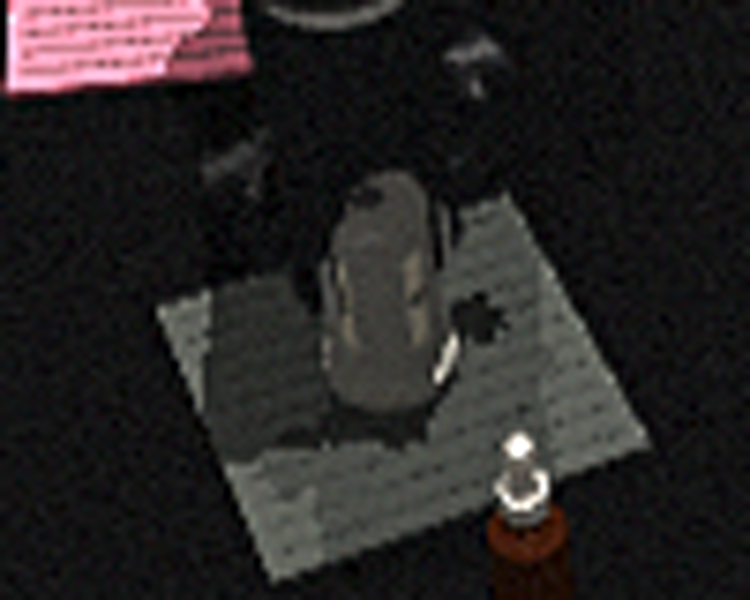

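The bucket weighs about 3.7 N now, against about 5 N before, which suggests the adapter has dropped. I'll lift slowly and weigh it again.

>>> move_arm(commands="0.3 0 0 -0.2 0 0 0;0.3 0 0 -0.3 0 0 0;0.3 0 0 -0.3 0 0 0;0.3 0 0 -0.3 0 0 0;0.3 0 0 -0.3 0 0 0;0.3 0 0 -0.2 0 0 0;0.3 0 0 0 0 0 0;0.3 0 0 0 0 0 0")

```text
t: 10.38
eef_pos: [0.515, -0.2208, 0.0785]
tool_rot: [0.0, 0.987, 0.164, 0.0]
contact_force: [0.2, 0.7, -3.0]
gripper_width: 0.542
```

```bash
python3 wt.py; python3 look.py pics/s4.png
```

```text
-3.5852831914848244 0.5268508850673115
t 10.68 at [ 0.5148 -0.2208  0.0781] shift cm [ 0.01  0.03 -1.19] F [ 0.7 -0.3 -3.7] w 0.545 yaw y-axis [ 0.323 -0.946 -0.   ] z [-0.  0. -1.]
```

View pics/s4.png

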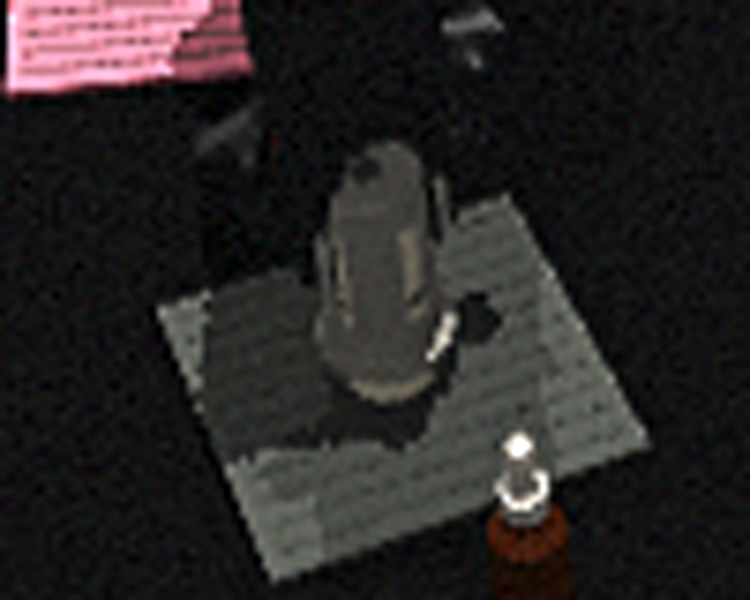

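The adapter is visible below the raised rim at (385,388), standing on the mat. I'll lift straight off.

>>> move_arm(commands="0.3 0 0 -0.4 0 0 0;0.3 0 0 -0.8 0 0 0;0.3 0 0 -1 0 0 0;0.3 0 0 -1 0 0 0;0.3 0 0 -1 0 0 0;0.3 0 0 -1 0 0 0;0.3 0 0 -1 0 0 0;0.3 0 0 -1 0 0 0;0.3 0 0 -1 0 0 0;0.3 0 0 -1 0 0 0;0.3 0 0 -1 0 0 0;0.3 0 0 -1.2 0 0 0")

```text
t: 11.73
eef_pos: [0.5146, -0.2207, 0.193]
tool_rot: [-0.0, 0.987, 0.164, -0.0]
contact_force: [0.7, -0.1, -3.5]
gripper_width: 0.543
```

>>> move_arm(commands="0.3 0 0 -1.2 0 0 0;0.3 0 0 -0.8 0 0 0;0.3 0 0 0 0 0 0;0.3 0 0 0 0 0 0")

```text
t: 12.07
eef_pos: [0.5151, -0.2209, 0.2128]
tool_rot: [0.0, 0.987, 0.164, 0.0]
contact_force: [-0.7, -0.6, -3.8]
gripper_width: 0.545
```

```bash
python3 wt.py
python3 - <<'E'
from h import *
to(.51,.263,.21)
a=[]
for n in("scene","top"):
    r=bot.read_camera(n);i=r["img"];p=proj(r,[.515,-.221,.05])[0].astype(int)
    a.append(cv2.resize(i[p[1]-45:p[1]+45,p[0]-35:p[0]+35],(390,500),interpolation=cv2.INTER_CUBIC))
    print(p)
    cv2.imwrite(f"pics/{n}5.png",i[:,:,::-1])
cv2.imwrite("pics/s5.png",np.hstack(a)[:,:,::-1])
E
```

```text
-3.7321880385868518 0.7852792326514031
t 12.37 at [ 0.5146 -0.2207  0.2117] shift cm [ 15.19 -45.92   0.19] F [ 0.6 -0.4 -4.1] w 0.538 yaw y-axis [ 0.323 -0.946 -0.001] z [-0.001  0.    -1.   ]
[252 225]
[375 173]
```

View pics/s5.png

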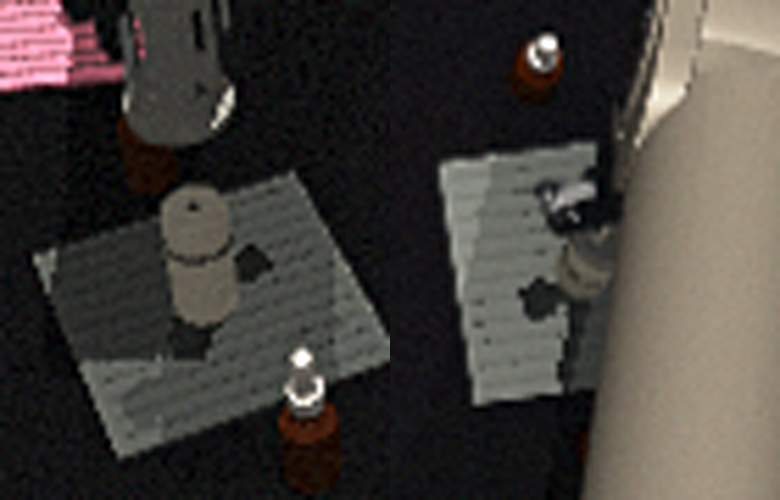

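The bucket is off and the adapter is standing upright on the mat, at (200,255) in the left panel. Next I carry the bucket to the tray.

>>> move_arm(commands="0.3 0.45 -1.37 0 0 0 0;0.3 0.9 -2.74 0 0 0 0;0.3 1.13 -3.43 0 0 0 0;0.3 1.13 -3.43 0 0 0 0;0.3 1.13 -3.43 0 0 0 0;0.3 1.13 -3.43 0 0 0 0;0.3 1.13 -3.43 0 0 0 0;0.3 1.13 -3.43 0 0 0 0;0.3 1.13 -3.43 0 0 0 0;0.3 1.13 -3.43 0 0 0 0;0.3 1.13 -3.43 0 0 0 0;0.3 1.13 -3.43 0 0 0 0")

```text
t: 13.47
eef_pos: [0.5103, 0.1852, 0.2123]
tool_rot: [0.0, 0.987, 0.164, 0.0]
contact_force: [1.0, -0.6, -3.8]
gripper_width: 0.541
```

>>> move_arm(commands="0.3 1.13 -3.43 0 0 0 0;0.3 0.9 -2.74 0 0 0 0;0.3 0.45 -1.37 0 0 0 0;0.3 0 0 0 0 0 0;0.3 0 0 0 0 0 0;0.3 0 0 2 0 0 0;0.3 0 0 3 0 0 0;0.3 0 0 3 0 0 0;0.3 0 0 3 0 0 0;0.3 0 0 2 0 0 0;0.3 0 0 0 0 0 0;0.3 0 0 0 0 0 0")

```text
t: 14.47
eef_pos: [0.5096, 0.2611, 0.0817]
tool_rot: [0.001, 0.987, 0.163, -0.001]
contact_force: [-0.2, 1.1, -4.1]
gripper_width: 0.545
```

Run:
```python
from h import *
to(.51,.263,.055)
```

```text
t 14.47 at [0.5096 0.2611 0.0817] shift cm [ 0.11 -0.17  2.67] F [-0.2  1.1 -4.1] w 0.545 yaw y-axis [ 0.321 -0.947  0.001] z [-0.002 -0.002 -1.   ]
```

>>> move_arm(commands="0.3 0 0 0.4 0 0 0;0.3 0 0 0.4 0 0 0;0.3 0 0 0.4 0 0 0;0.3 0 0 0.4 0 0 0;0.3 0 0 0.4 0 0 0;0.3 0 0 0.2 0 0 0;0.3 0 0 0.2 0 0 0;0.3 0 0 0.1 0 0 0;0.3 0 0 0.1 0 0 0;0.3 0 0 0 0 0 0;0.3 0 0 0 0 0 0")

```text
t: 15.38
eef_pos: [0.5098, 0.263, 0.0563]
tool_rot: [-0.0, 0.987, 0.164, 0.0]
contact_force: [0.7, 0.5, -4.8]
gripper_width: 0.546
```

```bash
python3 wt.py
python3 - <<'E'
from h import *
to(.51,.263,.055)
E
```

```text
-4.240319471201581 0.4483054150385153
t 15.68 at [0.5098 0.263  0.0564] shift cm [0.02 0.01 0.14] F [-0.6 -0.6 -3.3] w 0.545 yaw y-axis [ 0.323 -0.946  0.   ] z [ 0.  0. -1.]
```

>>> move_arm(commands="0.3 0 0 0.1 0 0 0;0.3 0 0 0.1 0 0 0;0.3 0 0 0.1 0 0 0;0.3 0 0 0 0 0 0;0.3 0 0 0 0 0 0")

```text
t: 16.1
eef_pos: [0.5096, 0.2629, 0.0531]
tool_rot: [0.0, 0.987, 0.164, -0.0]
contact_force: [-0.3, 0.4, -3.5]
gripper_width: 0.549
```

```bash
python3 wt.py
python3 - <<'E'
from h import *
to(.51,.263,.055)
E
```

```text
-3.829325340503861 0.5458446814804063
t 16.4 at [0.5098 0.263  0.0533] shift cm [ 0.02  0.01 -0.17] F [-0.3 -0.8 -4. ] w 0.547 yaw y-axis [ 0.323 -0.946  0.   ] z [ 0.  0. -1.]
```

>>> move_arm(commands="0.3 0 0 0.1 0 0 0;0.3 0 0 0 0 0 0;0.3 0 0 0 0 0 0")

```text
t: 16.65
eef_pos: [0.5097, 0.2628, 0.0522]
tool_rot: [0.0, 0.987, 0.164, -0.0]
contact_force: [-0.5, 0.5, -4.2]
gripper_width: 0.547
```

>>> move_arm(commands="0.3 0 0 0.1 0 0 0;0.3 0 0 0 0 0 0;0.3 0 0 0 0 0 0")

```text
t: 16.9
eef_pos: [0.5097, 0.2629, 0.0512]
tool_rot: [0.0, 0.987, 0.164, -0.0]
contact_force: [1.0, 0.5, -3.9]
gripper_width: 0.547
```

```bash
python3 wt.py
python3 - <<'E'
from h import *
to(.51,.263,.055)
E
```

```text
-3.655796691688207 0.6990644524014723
t 17.2 at [0.5098 0.263  0.0513] shift cm [ 0.02  0.   -0.37] F [-0.6  0.1 -3.3] w 0.542 yaw y-axis [ 0.323 -0.946 -0.   ] z [ 0.  0. -1.]
```

>>> move_arm(commands="0.3 0 0 0.1 0 0 0;0.3 0 0 0 0 0 0;0.3 0 0 0 0 0 0")

```text
t: 17.45
eef_pos: [0.5098, 0.263, 0.0506]
tool_rot: [0.0, 0.987, 0.164, 0.0]
contact_force: [-1.2, -1.4, 2.3]
gripper_width: 0.55
```

>>> move_arm(commands="0.3 0 0 0.1 0 0 0;0.3 0 0 0 0 0 0;0.3 0 0 0 0 0 0")

```text
t: 17.7
eef_pos: [0.5098, 0.2631, 0.0506]
tool_rot: [0.0, 0.987, 0.164, 0.0]
contact_force: [-4.3, -3.5, 11.9]
gripper_width: 0.539
```

```bash
python3 wt.py
python3 - <<'E'
from h import *
to(.51,.263,.055)
for n in ("scene","top"):
    r=bot.read_camera(n);p=proj(r,[.51,.263,.05])[0].astype(int);i=r["img"]
    a=cv2.resize(i[p[1]-40:p[1]+40,p[0]-50:p[0]+50],(750,600),interpolation=cv2.INTER_CUBIC);cv2.imwrite(f"pics/{n}6.png",a[:,:,::-1])
E
```

```text
11.524055131943983 0.32051680889281126
t 18.0 at [0.5098 0.2631 0.0506] shift cm [ 0.01  0.01 -0.44] F [-4.4 -3.3 11.1] w 0.544 yaw y-axis [ 0.323 -0.946  0.   ] z [ 0.001 -0.    -1.   ]
```

Contact is firm at TCP z 0.0506. I'll back off 1 mm to relax the load, then release and rise.

>>> move_arm(commands="0.3 0 0 -0.1 0 0 0;0.6 0 0 0 0 0 0;0.7 0 0 0 0 0 0;0.8 0 0 0 0 0 0;1 0 0 0 0 0 0;1 0 0 0 0 0 0;1 0 0 0 0 0 0;1 0 0 0 0 0 0;1 0 0 0 0 0 0;1 0 0 0 0 0 0")

```text
t: 18.93
eef_pos: [0.5097, 0.2629, 0.0503]
tool_rot: [0.0, 0.987, 0.164, -0.0]
contact_force: [-0.1, 0.7, 1.0]
gripper_width: 1.001
```

>>> move_arm(commands="1 0 0 -0.5 0 0 0;1 0 0 -1.5 0 0 0;1 0 0 -2.5 0 0 0;1 0 0 -3 0 0 0;1 0 0 -3 0 0 0;1 0 0 -3 0 0 0;1 0 0 -1.5 0 0 0;1 0 0 0 0 0 0;1 0 0 0 0 0 0")

```text
t: 19.68
eef_pos: [0.5101, 0.2632, 0.2014]
tool_rot: [-0.0, 0.987, 0.164, 0.001]
contact_force: [-0.2, -0.0, -0.8]
gripper_width: 1.001
```

Run:
```python
from h import *
to(.515,-.221,.21)
```

```text
t 19.68 at [0.5101 0.2632 0.2014] shift cm [-15.16  45.98  -0.9 ] F [-0.2 -0.  -0.8] w 1.001 yaw y-axis [ 0.323 -0.946 -0.   ] z [ 0.002  0.001 -1.   ]
```

>>> move_arm(commands="1 -0.45 1.37 0 0 0 0;1 -0.9 2.74 0 0 0 0;1 -1.13 3.43 0 0 0 0;1 -1.13 3.43 0 0 0 0;1 -1.13 3.43 0 0 0 0;1 -1.13 3.43 0 0 0 0;1 -1.13 3.43 0 0 0 0;1 -1.13 3.43 0 0 0 0;1 -1.13 3.43 0 0 0 0;1 -1.13 3.43 0 0 0 0;1 -1.13 3.43 0 0 0 0;1 -1.13 3.43 0 0 0 0")

```text
t: 20.68
eef_pos: [0.5126, -0.1431, 0.1988]
tool_rot: [-0.0, 0.987, 0.164, -0.001]
contact_force: [1.5, -0.5, -0.3]
gripper_width: 1.002
```

>>> move_arm(commands="1 -1.13 3.43 0 0 0 0;1 -0.9 2.74 0 0 0 0;1 -0.45 1.37 0 0 0 0;1 0 0 0 0 0 0;1 0 0 0 0 0 0")

```text
t: 21.1
eef_pos: [0.5138, -0.2211, 0.1987]
tool_rot: [-0.001, 0.987, 0.163, -0.001]
contact_force: [-0.4, 0.1, -0.1]
gripper_width: 1.0
```

Run:
```python
from h import *
to(.515,-.221,.03)
w=bot.read_camera("wrist")["img"][80:330,160:480]
r=bot.read_camera("scene");p=proj(r,[.54,.2,.05])[0].astype(int);i=r["img"]
s=i[p[1]-45:p[1]+45,p[0]-70:p[0]+70]
a=np.vstack([cv2.resize(w,(400,312)),cv2.resize(s,(400,257),interpolation=cv2.INTER_CUBIC)])
print(p);cv2.imwrite("pics/w7.png",a[:,:,::-1])
```

```text
t 21.1 at [ 0.5138 -0.2211  0.1987] shift cm [ 0.16  0.07 16.87] F [-0.4  0.1 -0.1] w 1.0 yaw y-axis [ 0.321 -0.947 -0.002] z [-0.003  0.001 -1.   ]
[375 205]
```

View pics/w7.png

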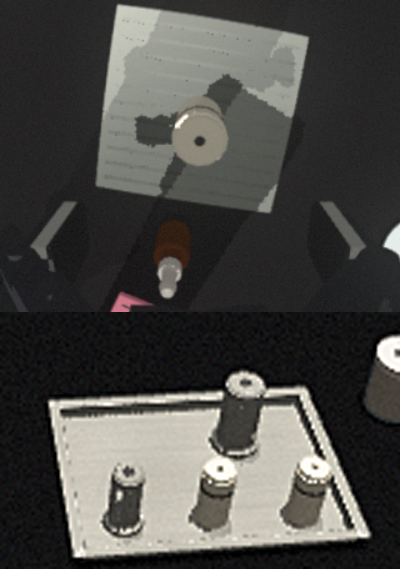

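The bucket is standing in the tray and the bystanders are unchanged. The adapter is centred between the jaws at (200,141). I'll descend and grip.

>>> move_arm(commands="1 0.1 0 1.5 0 0 0;1 0 0 3 0 0 0;1 0 0 3 0 0 0;1 0 0 3 0 0 0;1 0 0 3 0 0 0;1 0 0 2 0 0 0;1 0 0 1 0 0 0;1 0 0 0.3 0 0 0;1 0 0 0 0 0 0;1 0 0 0 0 0 0", force=40)

```text
t: 22.03
eef_pos: [0.5169, -0.2202, 0.0334]
tool_rot: [0.0, 0.986, 0.164, 0.001]
contact_force: [0.4, 0.1, -0.3]
gripper_width: 0.996
```

>>> move_arm(commands="0.7 0 0 0 0 0 0;0.6 0 0 0 0 0 0;0.5 0 0 0 0 0 0;0.4 0 0 0 0 0 0;0.3 0 0 0 0 0 0;0.2 0 0 0 0 0 0;0.2 0 0 0 0 0 0;0.2 0 0 0 0 0 0;0.2 0 0 0 0 0 0;0.2 0 0 0 0 0 0;0.2 0 0 0 0 0 0", force=40)

```text
t: 22.95
eef_pos: [0.5162, -0.2207, 0.0331]
tool_rot: [0.0, 0.987, 0.164, 0.0]
contact_force: [-1.7, 1.0, 6.1]
gripper_width: 0.446
```

>>> move_arm(commands="0.2 0 0 -0.4 0 0 0;0.2 0 0 -0.8 0 0 0;0.2 0 0 -1.6 0 0 0;0.2 0 0 -2.4 0 0 0;0.2 0 0 -3 0 0 0;0.2 0 0 -3 0 0 0;0.2 0 0 -2.4 0 0 0;0.2 0 0 -1.6 0 0 0;0.2 0 0 -0.8 0 0 0;0.2 0 0 0 0 0 0;0.2 0 0 0 0 0 0")

```text
t: 23.87
eef_pos: [0.5154, -0.2204, 0.192]
tool_rot: [-0.0, 0.987, 0.164, -0.0]
contact_force: [-0.7, 0.1, -2.1]
gripper_width: 0.448
```

```bash
python3 wt.py
python3 - <<'E'
from h import *
to(.485,.135,.19)
E
```

```text
-1.2792375837571217 0.4155214413456959
t 24.17 at [ 0.5153 -0.2203  0.1913] shift cm [  8.6  -34.6    0.16] F [-1.3  0.2 -0.5] w 0.447 yaw y-axis [ 0.323 -0.946 -0.001] z [-0.002  0.001 -1.   ]
```

>>> move_arm(commands="0.2 0.33 -1.33 0 0 0 0;0.2 0.66 -2.66 0 0 0 0;0.2 0.83 -3.33 0 0 0 0;0.2 0.83 -3.33 0 0 0 0;0.2 0.83 -3.33 0 0 0 0;0.2 0.83 -3.33 0 0 0 0;0.2 0.83 -3.33 0 0 0 0;0.2 0.83 -3.33 0 0 0 0;0.2 0.83 -3.33 0 0 0 0;0.2 0.83 -3.33 0 0 0 0;0.2 0.66 -2.66 0 0 0 0;0.2 0.33 -1.33 0 0 0 0")

```text
t: 25.17
eef_pos: [0.484, 0.1405, 0.1925]
tool_rot: [-0.001, 0.986, 0.166, 0.0]
contact_force: [-0.2, 0.5, -1.2]
gripper_width: 0.445
```

>>> move_arm(commands="0.2 0 0 0 0 0 0;0.2 0 0 0 0 0 0;0.2 0 0 1.5 0 0 0;0.2 0 0 2.5 0 0 0;0.2 0 0 3 0 0 0;0.2 0 0 3 0 0 0;0.2 0 0 2.5 0 0 0;0.2 0 0 1.3 0 0 0;0.2 0 0 0.7 0 0 0;0.2 0 0 0 0 0 0;0.2 0 0 0 0 0 0;0.2 0 0 0 0 0 0")

```text
t: 26.17
eef_pos: [0.4866, 0.1349, 0.0484]
tool_rot: [-0.0, 0.987, 0.163, 0.001]
contact_force: [0.1, -0.2, -0.1]
gripper_width: 0.446
```

```bash
python3 wt.py
python3 - <<'E'
from h import *
to(.485,.135,.028)
E
```

```text
-1.1519651758544174 0.44911696234383247
t 26.47 at [0.486  0.1351 0.0478] shift cm [-0.1  -0.03  1.98] F [ 0.2  1.2 -2. ] w 0.448 yaw y-axis [ 0.323 -0.946  0.   ] z [ 0.001  0.    -1.   ]
```

Weight is steady at about 1.2 N. I'll lower in small steps.

>>> move_arm(commands="0.2 0 0 0.3 0 0 0;0.2 0 0 0.3 0 0 0;0.2 0 0 0.3 0 0 0;0.2 0 0 0.3 0 0 0;0.2 0 0 0.2 0 0 0;0.2 0 0 0.2 0 0 0;0.2 0 0 0.2 0 0 0;0.2 0 0 0.1 0 0 0;0.2 0 0 0 0 0 0;0.2 0 0 0 0 0 0")

```text
t: 27.3
eef_pos: [0.4857, 0.135, 0.0283]
tool_rot: [-0.0, 0.987, 0.164, 0.0]
contact_force: [0.4, -0.2, -1.0]
gripper_width: 0.446
```

>>> move_arm(commands="0.2 0 0 0.1 0 0 0;0.2 0 0 0 0 0 0;0.2 0 0 0 0 0 0")

```text
t: 27.55
eef_pos: [0.4858, 0.1351, 0.0281]
tool_rot: [0.0, 0.987, 0.164, 0.0]
contact_force: [-2.3, -1.1, 9.2]
gripper_width: 0.447
```

```bash
python3 wt.py
python3 - <<'E'
from h import *
to(.485,.135,.028)
E
```

```text
8.629149935267199 0.7541250897210533
t 27.85 at [0.4858 0.1351 0.0281] shift cm [-0.08 -0.02  0.01] F [-3.  -0.5  9.1] w 0.445 yaw y-axis [ 0.323 -0.946  0.   ] z [ 0.001 -0.    -1.   ]
```

>>> move_arm(commands="0.2 0 0 -0.07 0 0 0;0.5 0 0 0 0 0 0;0.6 0 0 0 0 0 0;0.7 0 0 0 0 0 0;0.9 0 0 0 0 0 0;1 0 0 0 0 0 0;1 0 0 0 0 0 0;1 0 0 0 0 0 0;1 0 0 0 0 0 0;1 0 0 0 0 0 0;1 0 0 0 0 0 0")

```text
t: 28.77
eef_pos: [0.4856, 0.135, 0.028]
tool_rot: [0.0, 0.987, 0.164, 0.0]
contact_force: [0.1, -1.2, 0.3]
gripper_width: 0.997
```

>>> move_arm(commands="1 0 0 -0.5 0 0 0;1 0 0 -1.5 0 0 0;1 0 0 -2.5 0 0 0;1 0 0 -3 0 0 0;1 0 0 -3 0 0 0;1 0 0 -3 0 0 0;1 0 0 -3 0 0 0;1 0 0 -1.5 0 0 0;1 0 0 0 0 0 0;1 0 0 0 0 0 0")

```text
t: 29.6
eef_pos: [0.486, 0.1351, 0.2089]
tool_rot: [0.0, 0.987, 0.164, 0.001]
contact_force: [-0.4, 0.4, -0.0]
gripper_width: 0.998
```

Run:
```python
from h import *
to(.485,.135,.028)
r=bot.read_camera("scene");i=r["img"][150:300,140:460]
t=bot.read_camera("wrist")["img"]
a=np.vstack([cv2.resize(i,(640,300),interpolation=cv2.INTER_CUBIC),t[0:290]])
cv2.imwrite("pics/fin.png",a[:,:,::-1])
```

```text
t 29.6 at [0.486  0.1351 0.2089] shift cm [-0.14 -0.03 18.09] F [-0.4  0.4 -0. ] w 0.998 yaw y-axis [ 0.323 -0.946  0.   ] z [ 0.002  0.    -1.   ]
```

View pics/fin.png

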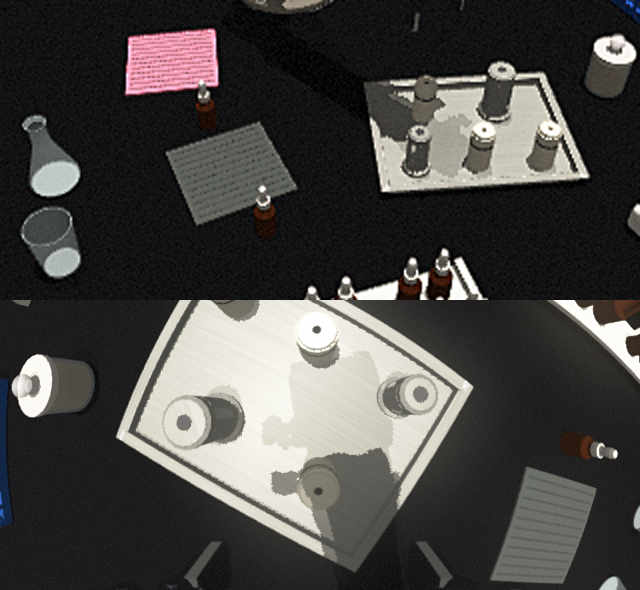

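The last picture shows the bucket at scene (498,90) and the adapter at (425,97), both upright in the tray and well apart. The bystanders and mat look undisturbed, and the gripper is clear.

```bash
python3 -c "
from station import bot
print(bot.hand_in())"
```

```text
the job is handed in; nothing more can be done
None
```

The job is done and handed in at about 30 s of the 64 s allowed. I rapped the bucket twice on the grey mat; the adapter dropped on the second rap. I lifted the bucket straight off the standing adapter, then set both mouth down in the free half of the tray, about 13 cm apart.

- **Adapter drop:** the held weight fell from about 5 N to 3.7 N, and pictures showed the adapter standing on the mat.
- **First rap:** it only just touched the mat, so it probably did little.
- **Set-downs:** both were lowered in small steps to light contact, about 12 N for the bucket and 9 N for the adapter. The bucket touched down about 5 mm lower than I first expected, which suggests it shifted up in the grip during the raps.
- **Final picture:** both stand upright in the tray, the bystanders looked unmoved and upright, and the gripper was clear.
- **Disagreement:** the tray measured about 2 cm larger than its stated size in the top view. I did not resolve this, but both pieces stand well inside it.

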